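# Snap the stray cuticle pusher into its clip

## Task

The steel cuticle pusher has rolled half under the lowest mint tier. Get it out and lay it down flat clear of the tiers so that you can take it afresh by the middle, then press it down past the two sprung jaws of the clip on the top tier until its handle lies fully home and centred in both forks with the jaws shut over it (blade to either side). Leave everything else standing where it is.

Things in the scene. Friction and masses are not known exactly. Their poses are not given: they have to be found in the camera images.
- pusher_mid (a point): Cuticle pusher, a bare steel rod 165 mm long, 45 g: round handle 12 mm thick, 140 mm long, then a 25 mm neck and blade 8 mm wide. Point on the axis half-way along the handle; x runs along the axis to the blade (handle x = -70 to +70 mm). Starts lying on the tray floor (axis 6 mm above it), blade end hidden under the lowest tier, 60 to 70 mm of the handle's butt showing in front
- pusher_tip (a point): Tip of the pusher's blade, on its axis, 95 mm from pusher_mid. The pusher can be dragged along the tray and does not roll by itself when laid down
- organiser: Fixed aluminium tray with three stacked pale mint plastic tiers. Origin on the sill below the tiers' centre; x to the tiers' back (away from the robot at yaw 0), y left, z up. Tiers 150 mm deep (x = -75 to +75), 280 mm wide (y = -140 to +140), open-fronted, 18 mm round feet at x = +-62, y = +-127 mm; lowest underside at z = 33 mm, top floor at z = 126 mm, side and back walls to z = 166 mm
- tray_front (a point): Point on the tray's floor (3 mm above the sill) at the middle of the open strip in front of the tiers, organiser x = -173 mm, y = 0. The strip is 197 mm deep from the tiers' front to the tray's rim (14 mm high) and free of other things for 130 mm to either side, but for the pusher's end
- clip_seat (a point): Fixed white clip in the top tier. Point half-way between its two forks, on the axis of a handle fully home, 34 mm above the tier's floor; y along that axis, x to the rear, z up. Forks at y = -46 and +46 mm, each 14 mm wide, 78 mm free between them for fingers (foot plate 5 mm thick below). Seat at z = -6 mm, slot 14 mm wide, fixed tine behind (inner face x = +7 mm)
- clip_mouth (a point): Middle of the clip's mouth, 26 mm above clip_seat. At each fork the flared tine and the sloping steel jaw in front form a funnel about 22 mm wide here, narrowing to the jaw's round nose at 8 mm above the seat point. Pushing the handle straight down swings the jaws forward (4 to 10 N each, the more the less centred, most at 9 to 16 mm above the seat point); they close over it as it nears the seat. Slick surfaces
- jaw_left (a joint): Angle of the jaw at y = +46 mm: 0 = shut, about 0.27 rad when the handle passes its nose, at most 0.7; a spring shuts it
- jaw_right (a joint): Angle of the jaw at y = -46 mm, likewise
- pusher: The cuticle pusher as a whole; its origin and axes are those of pusher_mid
- amber: Closed amber glass bottle, 32 mm across, 68 mm high, upright at one rear side of the top tier; origin under its foot. Leave alone
- dish: White ceramic dish, 58 mm across, 22 mm high, at the other rear side of the top tier; origin under its foot. Leave alone
- file: Glass nail file, 102 x 11 x 4 mm, flat on the top tier behind the clip; origin under it. Leave alone
- polish_tall: Nail polish bottle, 26 mm across, 60 mm high, standing near a side end of the tray's front strip; origin under its foot. Leave alone
- polish_short: Nail polish bottle, 26 mm across, 52 mm high, near a side end of the front strip; origin under its foot. Leave alone
- buffer: Grey buffer block, 90 x 26 x 26 mm, lying near a side end of the front strip; origin under it. Leave alone
- jar: White cream jar, 68 mm across, 50 mm high, on the sill beside the tray; origin under its foot. Leave alone

How it is judged:
By the outcome, as a careful person would: the job done as asked, in the order asked, and still so for the second after the job is handed in, with the robot touching nothing.
It also fails if it takes over 48 s, if anything falls off the work surface, if the arm or the gripper's body presses on something with over 40 N, if the wrist force passes 120 N, or if a joint passes its speed limit or range.

## Robot

A 6-joint arm with a two-finger parallel gripper is mounted at the origin on the work surface. World frame = base frame: x ahead of the robot, y to its left, z up, the work surface at z = 0. Lengths are in mm, angles in rad, forces in N, time in s.
With the tool pointing down it reaches from about 400 to 925 mm from the base axis. Payload 12.5 kg.
Tool frame: the origin (TCP) lies on the centre line of the jaws, within the pads' length; the fingertips stand 19 mm ahead of it and the grasp point (between the pads) is the TCP; z points along the fingers, y is the line along which they close (so a half turn about z gives the same grasp; the last joint's range is limited). The gripper opens to 95 mm and grips with 3 to 60 N. Pads are 20 mm wide; open, the fingers measure 119 mm over their backs; the gripper's body (75 mm by 180 mm) begins 59 mm behind the grasp point.
Start: joints at [1.036, 0.491, 1.559, -0, 1.092, -0.106], TCP at [259.849, 568.443, 194.861] pointing down, gripper open.
Joint ranges: [-3.1, 3.1], [-0.84, 2.19], [0.05, 2.79], [-1.13, 4.28], [0.06, 2.93], [-2.69, 2.69]. Speed limits (rad/s): [2.22, 2.22, 2.79, 3.14, 3.14, 3.14].

## Interface

Orientations are given as [roll, pitch, yaw] about the fixed x, y, z axes, in that order (R = Rz(yaw) Ry(pitch) Rx(roll)).
In Python, from cell import state, read_camera, job_done gives the robot as it stands.
- The arm moves only by the tool arm_command, never from a script. Its argument "deltas" is a list of rows, each an object of numbers: "dx", "dy", "dz": the shift along the world's x, y, z in m; "yaw": the turn about the world's z in degrees. In form: [{"dx": .., "dy": .., "dz": .., "yaw": ..}, ...]. A call has 1 to 20 rows; each row shifts and turns the commanded pose from where the row before left it; what a row does not reach is not made up. A row lasts 1/10 s, in which the tool goes at most 50 mm and 8.59 degrees, less where a joint would pass 70% of its speed; a pose out of reach is approached as far as the arm can. A call with a gripper value outside its range is refused whole. "gripper" is the finger opening in m, from 0 to 0.0951, set as the call begins (left out, the last holds). The fingers move at their own pace and stop on an object; the grip force is fixed at half the most. Time passes only in rows, so rows that do not move let the fingers close. It gives the time, the measured TCP pose, the force, the opening and the grip force at its end, in the units of the state.
- state(): the state, without advancing time (a new reading comes with each control period).
- read_camera(name): name is "side" or "top" or "wrist"; returns a dict with "color" (420x560x3 uint8, red, green, blue), "range_z" (420x560 float32, mm along the optical axis (not along the pixel's ray), 0 where there is no reading), "fx", "fy", "cx", "cy" (pixels), "k1" (the pictures are not rectified: a ray, as slopes to the right and down, at radius r is drawn at 1 + k1 r^2 times it, then the intrinsics apply), "extrinsics" (4x4, takes a point from camera to world coordinates). Camera axes: x right, y up, looking along -z (the intrinsics and any distortion apply to the point x, -y, -z); pixel columns grow to the right and rows downward; lengths in mm; the calibration is good to about 2 mm. A picture is of the moment at which its call begins.
- job_done(): hands the job in; it is judged then, once.
The state is a dict: "t": time; "joints": joint angles; "qvel": joint speeds; "tau": joint torques, N m; "eef_pos": TCP position; "tcp_rot": TCP orientation; "ft_force": force on the tool from outside, world axes, zero at the start; "moment": the same for the moment, N m; "opening": opening from 0.0 (shut) to 1.0 (fully open); "grip_force": force on a finger pad.
Only numpy, scipy, OpenCV 4.12 (cv2) and the standard library are available. Lean on these libraries where they do the work, as an engineer would, in place of code of your own. Each camera call takes 0.05 s, during which the arm holds its last target. There are 200 camera calls.

## Working session

There is one attempt and no reset: what is moved stays moved. The work goes in short steps, Python scripts to look and compute and a tool call to move; the robot and the scene stay as the last step left them, time stands still between calls to the robot, and variables do not carry over. Pictures are saved under pics/ and viewed, at most 10 in all, crops included, and the job is handed in when it is done.

Besides the shell and the picture viewer there is one more tool, called after "Emit:" by a JSON object that holds its "name" and its "arguments". arm_command: Moves the arm, as the interface text tells. Its arguments: {"type":"object","properties":{"deltas":{"type":"array"},"gripper":{"type":"number"}},"required":["deltas"]}

```bash
mkdir -p pics; cat > h.py <<'E'
import numpy as np, cv2
from cell import state, read_camera, job_done
def cloud(c):
    "world xyz per pixel from range"
    h,w=c["range_z"].shape
    u,v=np.meshgrid(np.arange(w),np.arange(h))
    d=rays(c,np.c_[u.ravel(),v.ravel()])
    z=c["range_z"].ravel()[:,None]
    E=np.array(c["extrinsics"]); P=(d*z)@E[:3,:3].T+E[:3,3]
    P[z[:,0]==0]=np.nan
    return P.reshape(h,w,3)
def rays(c,uv):
    K=np.array([[c["fx"],0,c["cx"]],[0,c["fy"],c["cy"]],[0,0,1.]])
    n=cv2.undistortPoints(np.float64(uv).reshape(-1,1,2),K,np.array([c["k1"],0,0,0.,0])).reshape(-1,2)
    return np.c_[n[:,0],-n[:,1],-np.ones(len(n))]
def onplane(c,uv,z):
    E=np.array(c["extrinsics"]); d=rays(c,uv)@E[:3,:3].T; o=E[:3,3]
    return o+d*((z-o[2])/d[:,2])[:,None]
def save(c,n): cv2.imwrite(f"pics/{n}.png",c["color"][:,:,::-1])
E
python3 - <<'E'
from h import *
for n in("top","side"):
    c=read_camera(n); save(c,n+"0"); np.savez(n+"0.npz",**c)
    print(n,np.round(c["extrinsics"],2).tolist(),c["fx"],c["k1"])
print(state())
E
```

```text
top [[-0.02, 1.0, -0.06, 536.25], [-1.0, -0.02, 0.02, 142.62], [0.02, 0.06, 1.0, 1021.89], [0.0, 0.0, 0.0, 1.0]] 380.65589309830744 -0.0431047124177496
side [[0.85, 0.39, -0.36, 222.86], [-0.53, 0.62, -0.58, -402.24], [0.0, 0.68, 0.73, 803.68], [0.0, 0.0, 0.0, 1.0]] 419.35430791769437 -0.056374482757462416
{'t': 0.1, 'joints': array([ 1.03641513e+00,  4.91483594e-01,  1.55936438e+00,  2.10303914e-05,
        1.09172017e+00, -1.05618612e-01]), 'qvel': array([ 0.00136347, -0.00146428, -0.00236677,  0.00070808,  0.000775  ,
        0.00033964]), 'tau': array([ 1.05298641e-03, -6.13618755e+01, -2.58607739e+01,  6.93435268e-02,
        4.70363244e-02, -1.05207100e-04]), 'eef_pos': array([259.70966924, 568.23586595, 194.33825415]), 'tcp_rot': array([-3.14062456e+00, -1.21387999e-04,  2.71282030e+00]), 'ft_force': array([ 0.28032797,  0.19932862, -0.77632495]), 'moment': array([ 0.01980182, -0.04169002, -0.00062978]), 'grip_force': 0.0, 'opening': 1.0011519726047462}
```

View pics/top0.png

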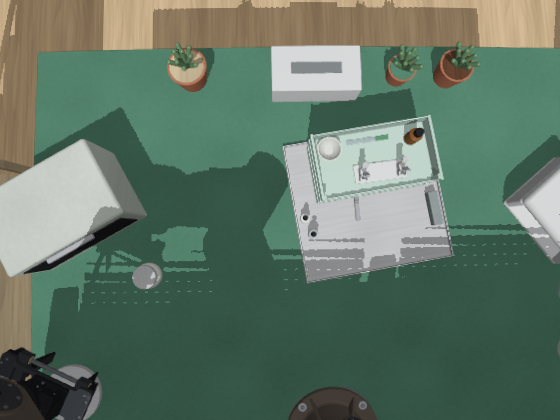

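View pics/side0.png

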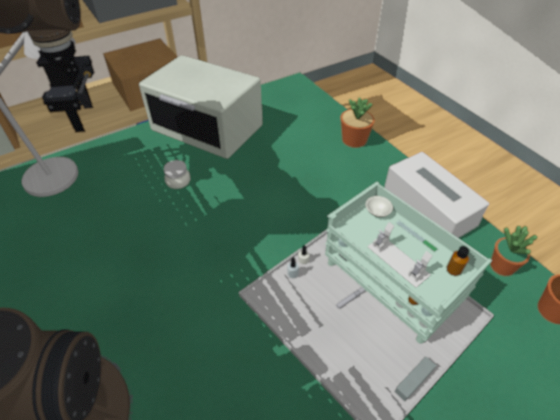

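The top view shows the pusher's butt at about (356,208), clip forks at (364,172) and (402,168), polish bottles at (305,217) and (313,233), and the buffer at (433,208). The tiers are yawed about +10°.

```bash
python3 - <<'E'
from h import *
c=dict(np.load("top0.npz")); P=cloud(c); z=P[...,2]
def p(n,u,v): print(n,np.round(P[v,u],1))
for n,u,v in[("floor",380,225),("floor2",335,235),("sill",250,300),("topfloor",340,175),("topfloor2",425,170),("rod",356,208),("plate",383,171),("bufr",433,208)]: p(n,u,v)
# tier walls: top rim
m=(z>0)&(P[...,0]>450)&(P[...,0]<900)&(P[...,1]>-200)&(P[...,1]<300)
hist=np.histogram(z[m],bins=np.arange(-5,230,5)); print(list(zip(hist[1][:-1].astype(int),hist[0])))
rgb=c["color"]; crop=cv2.resize(rgb[110:290,275:460],None,fx=4,fy=4,interpolation=cv2.INTER_CUBIC)[:600]
cv2.imwrite("pics/crop.png",crop[:,:740,::-1])
# mint mask region rect
hsv=cv2.cvtColor(rgb,cv2.COLOR_RGB2HSV)
fz=np.nanmedian(z[220:230,370:390])
tm=(m&(z>fz+90)).astype(np.uint8)
n,l,s,_=cv2.connectedComponentsWithStats(tm); k=1+np.argmax(s[1:,4]); Q=P[(l==k)][:,:2].astype(np.float32)
print("tier rect",cv2.minAreaRect(Q),cv2.boxPoints(cv2.minAreaRect(Q)))
R=P[195:222,345:368].reshape(-1,3); r=R[(R[:,2]>fz+5)&(R[:,2]<fz+25)]; print("rodpts",len(r),np.round(r.mean(0),1))
g=cv2.cvtColor(rgb,cv2.COLOR_RGB2GRAY)[192:226:2,344:370]; print(g)
E
```

```text
floor [ 547.  -142.1    2.8]
floor2 [522.5 -19.2   5.1]
sill [355.  210.2   4. ]
topfloor [665.8 -15.1 129.3]
topfloor2 [ 675.4 -220.8  128. ]
rod [593.2 -75.3  16.8]
plate [ 673.6 -117.6  132. ]
bufr [ 589.2 -279.3   26.7]
[(np.int64(-5), np.int64(0)), (np.int64(0), np.int64(16360)), (np.int64(5), np.int64(3282)), (np.int64(10), np.int64(222)), (np.int64(15), np.int64(174)), (np.int64(20), np.int64(59)), (np.int64(25), np.int64(88)), (np.int64(30), np.int64(84)), (np.int64(35), np.int64(123)), (np.int64(40), np.int64(85)), (np.int64(45), np.int64(105)), (np.int64(50), np.int64(124)), (np.int64(55), np.int64(92)), (np.int64(60), np.int64(52)), (np.int64(65), np.int64(71)), (np.int64(70), np.int64(66)), (np.int64(75), np.int64(113)), (np.int64(80), np.int64(207)), (np.int64(85), np.int64(306)), (np.int64(90), np.int64(50)), (np.int64(95), np.int64(56)), (np.int64(100), np.int64(16)), (np.int64(105), np.int64(3)), (np.int64(110), np.int64(0)), (np.int64(115), np.int64(1)), (np.int64(120), np.int64(329)), (np.int64(125), np.int64(3644)), (np.int64(130), np.int64(1158)), (np.int64(135), 
[... 1941 characters left out ...]
75 194 194
  193 192 192 192 192 192 192 193]
 [195 195 195 195 194 194 194 194 194 194 185 152 159 175 173 173 193 194
  195 195 195 195 195 194 195 195]
 [194 194 194 194 194 195 195 196 196 197 187 147 157 175 174 166 178 195
  195 195 195 195 194 194 194 194]
 [199 199 198 198 197 197 196 197 197 197 191 164 152 174 176 165 166 193
  192 192 192 191 192 192 192 192]
 [197 197 197 197 196 196 195 194 193 193 193 188 171 168 175 180 191 194
  194 195 195 195 195 194 195 194]
 [194 194 194 195 195 195 195 196 196 197 197 197 197 196 195 195 194 194
  194 194 193 193 192 191 191 192]
 [199 198 198 198 198 197 196 196 195 194 194 194 192 192 193 193 194 193
  193 193 192 192 191 191 192 192]]
```

View pics/crop.png

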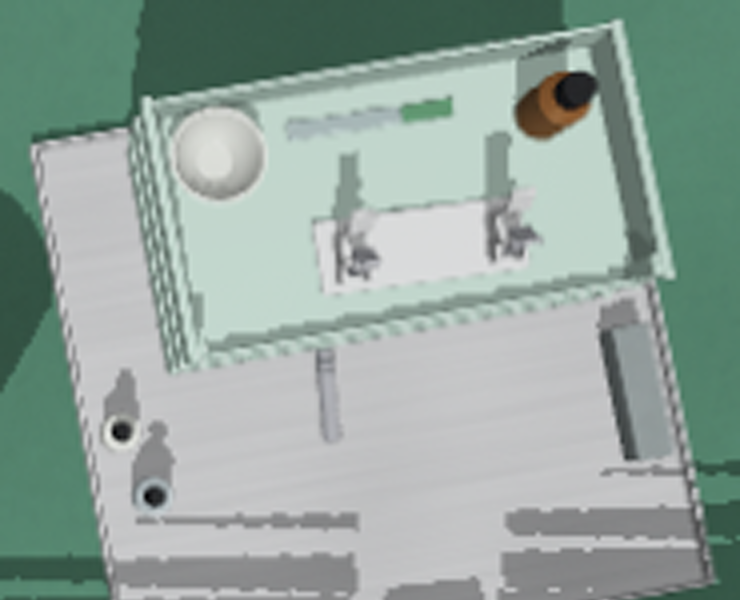

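The crop agrees with this: the butt end is near (357,220), the rod enters the tiers near (355,197), and the strip around it is clear. I'll compute the axis and move to a closer look.

```bash
python3 - <<'E'
from h import *
c=dict(np.load("top0.npz"))
a=onplane(c,[[357.7,220],[357.4,218],[356,202]],10); print(a); d=a[2]-a[1]; print("rodyaw",np.degrees(np.arctan2(d[1],d[0])))
w=onplane(c,[[275+187/4,110+372/4],[275+660/4,110+285/4]],165);print("tier front",w, np.degrees(np.arctan2(w[0,0]-w[1,0],w[0,1]-w[1,1])))
print("forks",onplane(c,[[275+352/4,110+245/4],[275+512/4,110+230/4]],165))
E
```

```text
[[561.4141908  -80.37585331  10.        ]
 [566.77143642 -79.72667238  10.        ]
 [609.69547654 -77.23412291  10.        ]]
rodyaw 3.3233676903640395
tier front [[ 597.4460213    34.44296168  165.        ]
 [ 643.13121087 -239.75645673  165.        ]] -9.459330794004652
forks [[ 668.5375706   -61.80624286  165.        ]
 [ 676.01251668 -154.62388241  165.        ]]
```

Emit:
{"name": "arm_command", "arguments": {"deltas": [{"dx": 0.0175, "dy": -0.036, "dz": 0, "yaw": 1.55}, {"dx": 0.0175, "dy": -0.036, "dz": 0, "yaw": 1.55}, {"dx": 0.0175, "dy": -0.036, "dz": 0, "yaw": 1.55}, {"dx": 0.0175, "dy": -0.036, "dz": 0, "yaw": 1.55}, {"dx": 0.0175, "dy": -0.036, "dz": 0, "yaw": 1.55}, {"dx": 0.0175, "dy": -0.036, "dz": 0, "yaw": 1.55}, {"dx": 0.0175, "dy": -0.036, "dz": 0, "yaw": 1.55}, {"dx": 0.0175, "dy": -0.036, "dz": 0, "yaw": 1.55}, {"dx": 0.0175, "dy": -0.036, "dz": 0, "yaw": 1.55}, {"dx": 0.0175, "dy": -0.036, "dz": 0, "yaw": 1.55}, {"dx": 0.0175, "dy": -0.036, "dz": 0, "yaw": 1.55}, {"dx": 0.0175, "dy": -0.036, "dz": 0, "yaw": 1.55}, {"dx": 0.0175, "dy": -0.036, "dz": 0, "yaw": 1.55}, {"dx": 0.0175, "dy": -0.036, "dz": 0, "yaw": 1.55}, {"dx": 0.0175, "dy": -0.036, "dz": 0, "yaw": 1.55}, {"dx": 0.0175, "dy": -0.036, "dz": 0, "yaw": 1.55}, {"dx": 0.0175, "dy": -0.036, "dz": 0, "yaw": 1.55}, {"dx": 0.0175, "dy": -0.036, "dz": 0, "yaw": 1.55}, {"dx": 0, "dy": 0, "dz": 0}, {"dx": 0, "dy": 0, "dz": 0}], "gripper": 0.06}}

```text
$.deltas[18]: bad value
```

```bash
python3 - <<'E'
from h import *
c=read_camera("wrist"); save(c,"w1"); np.savez("w1.npz",**c); print(np.round(c["extrinsics"],2).tolist(),c["fx"])
s=state();print(s["t"],s["eef_pos"],s["tcp_rot"])
E
```

```text
[[0.42, -0.88, -0.23, 195.19], [0.91, 0.4, 0.11, 598.5], [-0.0, -0.25, 0.97, 382.95], [0.0, 0.0, 0.0, 1.0]] 315.73353093783373
0.15 [259.75255764 568.26388368 194.4037876 ] [-3.14078564e+00 -1.15574605e-04  2.71272972e+00]
```

View pics/w1.png

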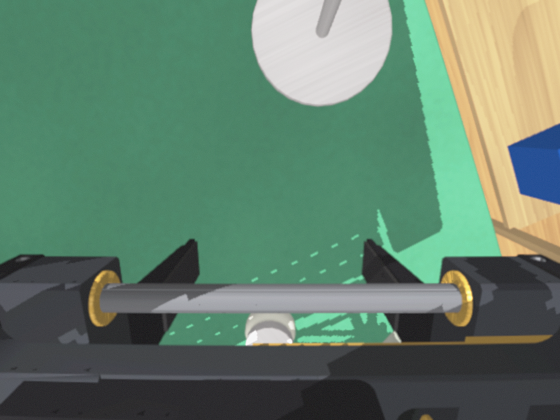

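The picture was taken before any move, because the call was refused. It shows only a lamp base and the finger bar. I'll resend the move with every field filled in.

Emit:
{"name": "arm_command", "arguments": {"deltas": [{"dx": 0.0175, "dy": -0.036, "dz": 0, "yaw": 1.55}, {"dx": 0.0175, "dy": -0.036, "dz": 0, "yaw": 1.55}, {"dx": 0.0175, "dy": -0.036, "dz": 0, "yaw": 1.55}, {"dx": 0.0175, "dy": -0.036, "dz": 0, "yaw": 1.55}, {"dx": 0.0175, "dy": -0.036, "dz": 0, "yaw": 1.55}, {"dx": 0.0175, "dy": -0.036, "dz": 0, "yaw": 1.55}, {"dx": 0.0175, "dy": -0.036, "dz": 0, "yaw": 1.55}, {"dx": 0.0175, "dy": -0.036, "dz": 0, "yaw": 1.55}, {"dx": 0.0175, "dy": -0.036, "dz": 0, "yaw": 1.55}, {"dx": 0.0175, "dy": -0.036, "dz": 0, "yaw": 1.55}, {"dx": 0.0175, "dy": -0.036, "dz": 0, "yaw": 1.55}, {"dx": 0.0175, "dy": -0.036, "dz": 0, "yaw": 1.55}, {"dx": 0.0175, "dy": -0.036, "dz": 0, "yaw": 1.55}, {"dx": 0.0175, "dy": -0.036, "dz": 0, "yaw": 1.55}, {"dx": 0.0175, "dy": -0.036, "dz": 0, "yaw": 1.55}, {"dx": 0.0175, "dy": -0.036, "dz": 0, "yaw": 1.55}, {"dx": 0.0175, "dy": -0.036, "dz": 0, "yaw": 1.55}, {"dx": 0.0175, "dy": -0.036, "dz": 0, "yaw": 1.55}, {"dx": 0, "dy": 0, "dz": 0, "yaw": 0}, {"dx": 0, "dy": 0, "dz": 0, "yaw": 0}], "gripper": 0.06}}

```text
t: 2.15
eef_pos: [574.6, -80.1, 194.3]
tcp_rot: [3.141, -0.001, -3.085]
ft_force: [-0.3, 0.1, -0.2]
opening: 0.632
grip_force: 0.0
```

```bash
python3 - <<'E'
from h import *
c=read_camera("wrist"); save(c,"w2"); np.savez("w2.npz",**c); print(np.round(c["extrinsics"],2).tolist(),c["fx"])
s=state();print(s["t"],s["eef_pos"],s["tcp_rot"])
E
```

```text
[[-0.06, -0.97, -0.25, 503.86], [1.0, -0.05, -0.01, -83.72], [0.0, -0.25, 0.97, 382.97], [0.0, 0.0, 0.0, 1.0]] 315.73353093783373
2.2 [574.3961108  -79.30636003 194.48833098] [ 3.14102590e+00 -9.20716486e-04 -3.08410788e+00]
```

View pics/w2.png

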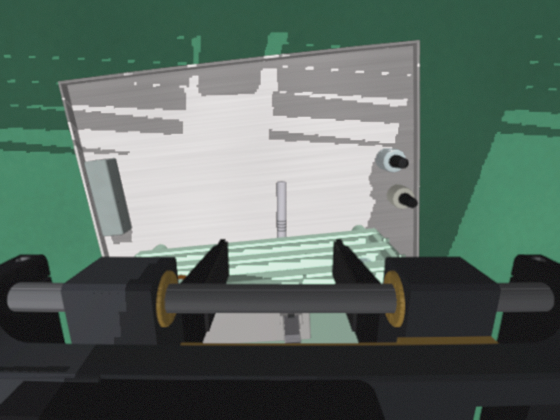

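The rod is visible from its butt at about (281,181) down to about (282,237) at the tier front. It runs nearly straight along the tool axis.

```bash
python3 - <<'E'
from h import *
c=dict(np.load("w2.npz")); g=cv2.cvtColor(c["color"],cv2.COLOR_RGB2GRAY)
for v in range(176,238,6): print(v,g[v,270:294])
for v in (190,200,210,220):
    r=g[v,266:298].astype(float); w=np.clip(np.median(r)-12-r,0,None); u=266+(w*np.arange(32)).sum()/w.sum()
    print(v,u,onplane(c,[[u,v]],10)[0].round(1))
print(onplane(c,[[281.5,181],[282,237]],9).round(1))
E
```

```text
176 [220 220 220 220 220 221 220 221 220 221 221 222 221 222 222 222 223 223
 223 223 223 223 222 223]
182 [216 218 216 218 217 208 183 161 161 169 174 175 174 174 171 171 189 214
 216 216 217 217 217 218]
188 [218 219 219 219 219 195 148 147 169 186 191 195 194 190 176 164 184 219
 222 223 223 223 223 223]
194 [216 216 217 218 217 196 152 148 170 187 193 197 195 189 176 161 180 212
 218 218 217 216 216 217]
200 [220 220 220 220 220 219 201 161 170 186 193 196 195 190 175 161 183 216
 221 219 219 219 219 219]
206 [219 219 219 220 220 220 199 160 169 185 195 197 196 189 175 163 182 218
 221 222 221 222 222 221]
212 [217 216 216 218 217 197 157 145 169 188 196 196 194 189 175 160 181 214
 219 218 218 218 218 218]
218 [218 218 218 219 218 198 150 143 169 188 197 197 195 190 173 160 182 217
 220 220 220 221 221 221]
224 [217 218 218 219 218 198 145 119 130 150 156 158 157 149 136 131 166 216
 222 220 220 220 219 219]
230 [221 221 222 222 222 221 198 140 137 157 163 163 159 152 138 134 172 217
 221 221 220 220 219 220]
236 [222 221 221 221 221 220 197 157 162 184 189 190 187 182 170 160 175 201
 208 204 199 195 191 190]
190 280.0825958702065 [572.2 -79.9  10. ]
200 281.24436090225566 [584.4 -77.8  10. ]
210 281.16541353383457 [596.8 -77.2  10. ]
220 280.56931608133084 [609.5 -77.2  10. ]
[[561.4 -78.8   9. ]
 [631.7 -74.2   9. ]]
```

Emit:
{"name": "arm_command", "arguments": {"deltas": [{"dx": -0.003, "dy": 0.001, "dz": -0.02, "yaw": 0}, {"dx": 0, "dy": 0, "dz": -0.035, "yaw": 0}, {"dx": 0, "dy": 0, "dz": -0.035, "yaw": 0}, {"dx": 0, "dy": 0, "dz": -0.03, "yaw": 0}, {"dx": 0, "dy": 0, "dz": -0.025, "yaw": 0}, {"dx": 0, "dy": 0, "dz": -0.015, "yaw": 0}, {"dx": 0, "dy": 0, "dz": -0.008, "yaw": 0}, {"dx": 0, "dy": 0, "dz": -0.003, "yaw": 0}, {"dx": 0, "dy": 0, "dz": 0, "yaw": 0}]}}

```text
t: 3.1
eef_pos: [571.9, -78.1, 24.3]
tcp_rot: [-3.142, 0.0, -3.083]
ft_force: [0.7, 0.4, -0.8]
opening: 0.633
grip_force: 0.0
```

Emit:
{"name": "arm_command", "arguments": {"deltas": [{"dx": 0, "dy": 0, "dz": 0, "yaw": 0}, {"dx": 0, "dy": 0, "dz": 0, "yaw": 0}, {"dx": 0, "dy": 0, "dz": 0, "yaw": 0}, {"dx": 0, "dy": 0, "dz": 0, "yaw": 0}, {"dx": 0, "dy": 0, "dz": 0, "yaw": 0}, {"dx": 0, "dy": 0, "dz": 0, "yaw": 0}], "gripper": 0}}

```text
t: 3.7
eef_pos: [571.8, -78.6, 23.9]
tcp_rot: [3.142, 0.0, -3.083]
ft_force: [0.3, 0.4, 0.2]
opening: 0.183
grip_force: 0.0
```

Emit:
{"name": "arm_command", "arguments": {"deltas": [{"dx": 0, "dy": 0, "dz": 0, "yaw": 0}, {"dx": 0, "dy": 0, "dz": 0, "yaw": 0}, {"dx": 0, "dy": 0, "dz": 0, "yaw": 0}, {"dx": -0.005, "dy": -0.0003, "dz": 0, "yaw": 0}, {"dx": -0.015, "dy": -0.001, "dz": 0, "yaw": 0}, {"dx": -0.02, "dy": -0.0012, "dz": 0, "yaw": 0}, {"dx": -0.02, "dy": -0.0012, "dz": 0, "yaw": 0}, {"dx": -0.02, "dy": -0.0012, "dz": 0, "yaw": 0}, {"dx": -0.02, "dy": -0.0012, "dz": 0, "yaw": 0}, {"dx": -0.015, "dy": -0.001, "dz": 0, "yaw": 0}, {"dx": -0.005, "dy": -0.0003, "dz": 0, "yaw": 0}, {"dx": 0, "dy": 0, "dz": 0, "yaw": 0}]}}

```text
t: 4.9
eef_pos: [451.7, -86.1, 24.0]
tcp_rot: [3.142, 0.0, -3.084]
ft_force: [0.0, -0.3, -0.5]
opening: 0.003
grip_force: 0.0
```

```bash
python3 - <<'E'
from h import *
c=read_camera("side"); np.savez("s3.npz",**c); cv2.imwrite("pics/s3.png",cv2.resize(c["color"][180:420,220:520],None,fx=2.5,fy=2.5)[:,:,::-1])
s=state(); print(s["t"],s["eef_pos"],s["opening"],s["grip_force"],s["ft_force"])
E
```

```text
4.95 [452.34312498 -86.11417389  24.02380876] 0.00834807356841303 0.0 [ 0.0018396   0.7549722  -0.17103104]
```

View pics/s3.png

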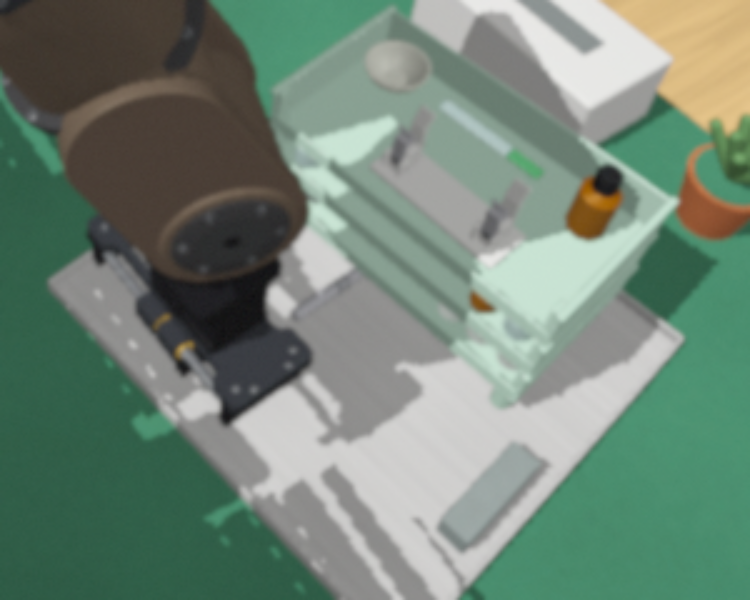

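The fingers closed on nothing: the opening is 0 and the rod still lies under the tier, at about (320,295) in this crop. I'll re-measure the rod with the wrist camera.

```bash
python3 - <<'E'
from h import *
c=read_camera("wrist"); np.savez("w4.npz",**c); save(c,"w4")
t=read_camera("top"); np.savez("t4.npz",**t)
P=cloud(c); 
q=dict(np.load("w2.npz")); P2=cloud(q)
print("floor z", np.nanmedian(P2[150:170,150:260,2]), "rod top z per row",[P2[v,281].round(1).tolist() for v in(186,195,205,215)])
print(P[:,:,2][200:400:20,270:290:6].round(0))
E
```

```text
floor z 1.8304913154142923 rod top z per row [[566.7, -79.1, 13.6], [577.8, -78.5, 12.4], [589.6, -77.8, 14.1], [602.1, -77.1, 13.7]]
[[ 13.  13.  13.  13.]
 [  1.   1.   3.   2.]
 [  1.  45.   1.  44.]
 [128.  73.  70. 128.]
 [140. 136.  90. 141.]
 [144. 141. 138. 144.]
 [144. 140.  98. 145.]
 [144. 109. 146. 145.]
 [158. 158. 157. 158.]
 [163. 162. 162. 162.]]
```

View pics/w4.png

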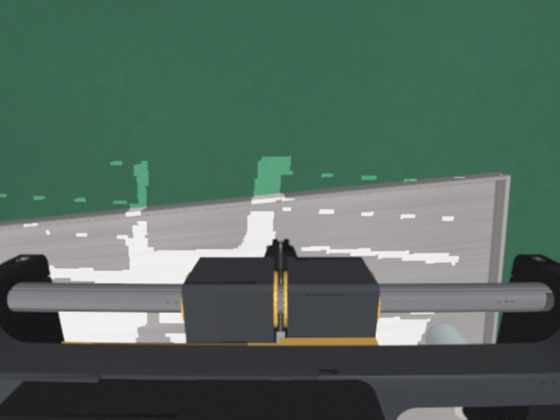

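The wrist view at this pose shows only the strip and the shut fingers; the rod is hidden behind the gripper. I'll locate the rod in the side view instead.

```bash
python3 - <<'E'
from h import *
for n in("side0","s3"):
    c=dict(np.load(n+".npz")); g=cv2.cvtColor(c["color"],cv2.COLOR_RGB2GRAY)
    cv2.imwrite(f"pics/{n}_c.png",0) if 0 else None
    P=cloud(c)
    x,y,z=P[...,0],P[...,1],P[...,2]
    fl=np.nanmedian(z[(x>480)&(x<600)&(y>-220)&(y<-130)])
    m=(x>480)&(x<625)&(y>-120)&(y<-40)&(z>fl+6)&(z<fl+20); q=P[m]
    print(n,"floor",fl,m.sum(),q.mean(0).round(1) if len(q) else 0); 
    v,l=cv2.PCACompute(q[:,:2].astype(np.float32),None)[0:2]
    print(v,l[0],"minx",q[:,0].min(), "ztop",np.percentile(q[:,2],90))
a=dict(np.load("side0.npz"));b=dict(np.load("s3.npz"))
out=np.hstack([cv2.resize(k["color"][250:330,310:400],None,fx=4,fy=4,interpolation=cv2.INTER_CUBIC) for k in(a,b)])
cv2.imwrite("pics/cmp.png",out[:,:,::-1])
E
```

```text
side0 floor 3.321958739178058 149 [592.3 -78.8  14.3]
[[592.2606  -78.79904]] [0.99816895 0.06048768] minx 562.9583059013448 ztop 16.91698264008421
s3 floor 3.4351649482622406 143 [592.6 -78.5  13.9]
[[592.57654 -78.4729 ]] [0.9978459 0.0656025] minx 563.7404966910372 ztop 16.327420446597262
```

View pics/cmp.png

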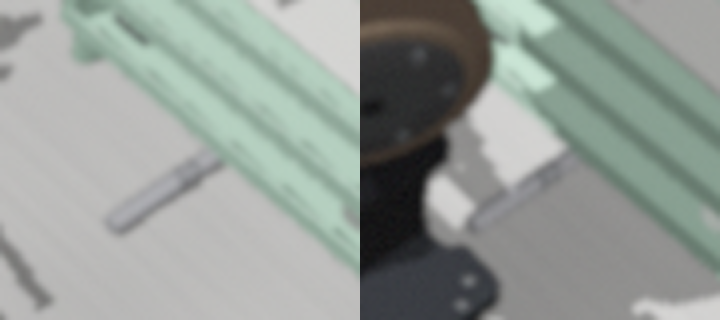

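Comparing the two crops shows the rod has not moved, with its butt still at x≈562. I'll go back 1 mm lower and check the grip before dragging.

Emit:
{"name": "arm_command", "arguments": {"deltas": [{"dx": 0, "dy": 0, "dz": 0, "yaw": 0}, {"dx": 0, "dy": 0, "dz": 0, "yaw": 0}, {"dx": 0, "dy": 0, "dz": 0, "yaw": 0}, {"dx": 0, "dy": 0, "dz": 0, "yaw": 0}, {"dx": 0.01, "dy": 0.001, "dz": 0, "yaw": 0}, {"dx": 0.02, "dy": 0.001, "dz": 0, "yaw": 0}, {"dx": 0.02, "dy": 0.001, "dz": 0, "yaw": 0}, {"dx": 0.02, "dy": 0.001, "dz": 0, "yaw": 0}, {"dx": 0.02, "dy": 0.001, "dz": 0, "yaw": 0}, {"dx": 0.02, "dy": 0.001, "dz": 0, "yaw": 0}, {"dx": 0.008, "dy": 0.001, "dz": -0.001, "yaw": 0}, {"dx": 0.002, "dy": 0, "dz": 0, "yaw": 0}, {"dx": 0, "dy": 0, "dz": 0, "yaw": 0}], "gripper": 0.035}}

```text
t: 6.35
eef_pos: [571.4, -78.8, 22.6]
tcp_rot: [3.141, -0.001, -3.083]
ft_force: [-0.4, 0.1, -0.5]
opening: 0.369
grip_force: 0.0
```

Emit:
{"name": "arm_command", "arguments": {"deltas": [{"dx": 0, "dy": 0, "dz": 0, "yaw": 0}, {"dx": 0, "dy": 0, "dz": 0, "yaw": 0}, {"dx": 0, "dy": 0, "dz": 0, "yaw": 0}], "gripper": 0}}

```text
t: 6.65
eef_pos: [571.5, -79.1, 23.0]
tcp_rot: [3.142, -0.0, -3.084]
ft_force: [-0.2, -0.4, -0.3]
opening: 0.171
grip_force: 0.0
```

Emit:
{"name": "arm_command", "arguments": {"deltas": [{"dx": 0, "dy": 0, "dz": 0, "yaw": 0}, {"dx": 0, "dy": 0, "dz": 0, "yaw": 0}, {"dx": 0, "dy": 0, "dz": 0, "yaw": 0}]}}

```text
t: 6.95
eef_pos: [571.8, -79.0, 22.9]
tcp_rot: [3.141, -0.0, -3.084]
ft_force: [0.3, -0.6, 0.6]
opening: 0.006
grip_force: 0.0
```

```bash
python3 - <<'E'
from h import *
b=dict(np.load("side0.npz"));c=read_camera("side");np.savez("s5.npz",**c)
P=cloud(c);x,y,z=P[...,0],P[...,1],P[...,2]
m=(x>540)&(x<625)&(y>-120)&(y<-40)&(z>8)&(z<22);q=P[m];print(m.sum(),q.mean(0).round(1),q.min(0),q.max(0))
m=(x>520)&(x<625)&(y>-140)&(y<-20)&(z>22)&(z<80);q=P[m];print("finger",m.sum(),q.min(0),q.max(0))
t=read_camera("top");np.savez("t5.npz",**t)
cv2.imwrite("pics/s5.png",cv2.resize(c["color"][230:330,290:420],None,fx=6,fy=6,interpolation=cv2.INTER_CUBIC)[:,:,::-1])
E
```

```text
123 [586.3 -78.9  13.9] [557.16166126 -94.28019302   8.01533035] [620.44699971 -49.68214189  18.40285563]
finger 87 [560.89463716 -88.6989516   40.68582787] [584.2347861  -70.34613133  79.9813119 ]
```

View pics/s5.png

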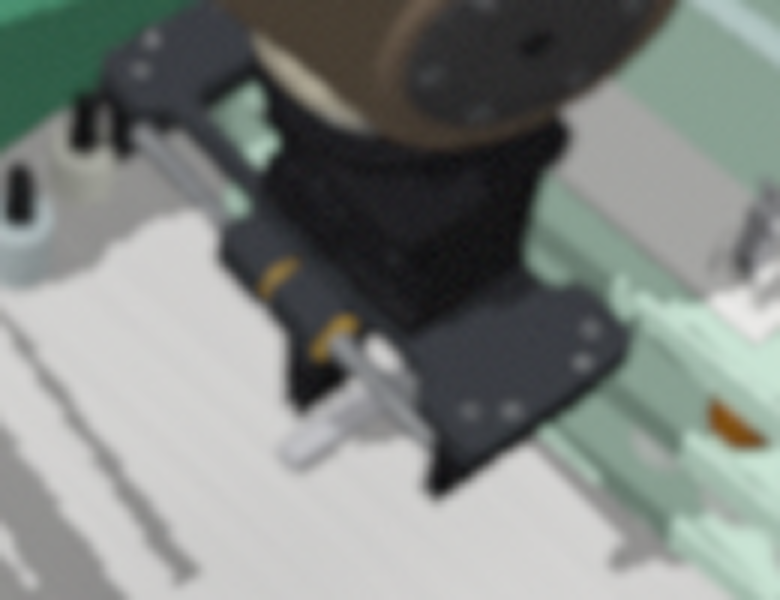

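The finger's tip appears at about (298,405) in this crop. That is above and left of the rod, whose butt is at (295,455), so the tip may be higher than I assumed. I'll check with the range data.

```bash
python3 - <<'E'
from h import *
c=dict(np.load("s5.npz"));P=cloud(c);g=cv2.cvtColor(c["color"],cv2.COLOR_RGB2GRAY)
for v in range(284,308,2):
    print(v,[(int(g[v,u]),*P[v,u].round(0).astype(int).tolist()) for u in range(337,350,3)])
o=np.array(c["extrinsics"])[:3,3]; print(onplane(c,[[339.7,297.5]]*4,5)[0],onplane(c,[[339.7,297.5]],25),onplane(c,[[339.7,297.5]],40))
w=dict(np.load("w4.npz"));W=cloud(w);print("wrist finger tips:",[W[v,281].round(0).tolist() for v in(242,246,250,255)])
print(w["range_z"][238:262:4,281])
E
```

```text
284 [(81, 540, -90, 130), (53, 540, -98, 139), (67, 543, -103, 144), (122, 548, -105, 143), (74, 558, -103, 132)]
286 [(135, 596, -36, 4), (45, 540, -99, 134), (94, 542, -104, 139), (134, 547, -106, 138), (73, 553, -109, 137)]
288 [(143, 562, -70, 70), (43, 541, -99, 127), (104, 542, -105, 133), (126, 544, -110, 139), (117, 549, -114, 140)]
290 [(139, 562, -71, 64), (35, 562, -79, 74), (53, 563, -87, 84), (75, 570, -88, 80), (132, 547, -116, 138)]
292 [(131, 561, -73, 59), (25, 563, -80, 67), (23, 564, -87, 76), (31, 571, -88, 71), (128, 546, -118, 134)]
294 [(139, 583, -53, 4), (25, 563, -80, 60), (22, 565, -87, 68), (86, 576, -85, 55), (172, 606, -66, 3)]
296 [(144, 562, -74, 44), (31, 562, -83, 56), (86, 567, -86, 57), (168, 597, -67, 3), (166, 597, -76, 16)]
298 [(188, 578, -60, 2), (94, 562, -84, 50), (168, 587, -69, 6), (164, 588, -76, 16), (146, 594, -79, 15)]
300 [(206, 574, -65, 4), (176, 580, -68, 3), (182, 580, -77, 16), (153, 586, -80, 14), (139, 593, -82, 12)]
302 [(199, 570, -70, 7), (188, 572, -77, 15), (191, 577, -81, 17), (160, 584, -83, 13), (147, 594, -82, 3)]
304 [(184, 565, -76, 11), (191, 570, -80, 13), (167, 576, -83, 11), (171, 585, -83, 3), (190, 590, -87, 4)]
306 [(174, 563, -78, 8), (166, 567, -83, 12), (158, 577, -82, 1), (198, 582, -87, 4), (207, 588, -90, 2)]
[582.53313313 -63.41378326   5.        ] [[573.52635233 -71.89845652  25.        ]] [[566.77126673 -78.26196147  40.        ]]
wrist finger tips: [[442.0, -86.0, 44.0], [442.0, -86.0, 50.0], [442.0, -86.0, 58.0], [442.0, -86.0, 63.0]]
[222.78273 178.8289  172.87726 164.87766 161.26709 156.03082]
```

The range data settles it: the fingertips end at z≈42 with the reported TCP at z=23. They sit about 19 mm above the reported point instead of 19 mm below it, so both grasps closed over the rod. I'll open and go about 36 mm lower, watching the force.

Emit:
{"name": "arm_command", "arguments": {"deltas": [{"dx": 0, "dy": 0, "dz": 0.002, "yaw": 0}, {"dx": 0, "dy": 0, "dz": 0, "yaw": 0}, {"dx": -0.001, "dy": 0, "dz": 0, "yaw": 0}, {"dx": 0, "dy": 0, "dz": 0, "yaw": 0}, {"dx": 0, "dy": 0, "dz": 0, "yaw": 0}, {"dx": 0, "dy": 0, "dz": -0.01, "yaw": 0}, {"dx": 0, "dy": 0, "dz": -0.01, "yaw": 0}, {"dx": 0, "dy": 0, "dz": -0.008, "yaw": 0}, {"dx": 0, "dy": 0, "dz": -0.004, "yaw": 0}, {"dx": 0, "dy": 0, "dz": 0, "yaw": 0}], "gripper": 0.04}}

```text
t: 8.05
eef_pos: [570.5, -78.9, -8.1]
tcp_rot: [3.141, -0.001, -3.083]
ft_force: [-0.3, 0.2, -0.5]
opening: 0.418
grip_force: 0.0
```

```bash
python3 - <<'E'
from h import *
s=state();print(s["eef_pos"],s["ft_force"],s["opening"])
c=read_camera("side");np.savez("s6.npz",**c);P=cloud(c);x,y,z=P[...,0],P[...,1],P[...,2]
m=(x>550)&(x<595)&(y>-130)&(y<-90)&(z>5)&(z<60);q=P[m];print("finger",m.sum(),np.percentile(q,[0,2,10,50,98],axis=0).round(1))
E
```

```text
[570.45462763 -78.87906587  -8.08221119] [-0.30586538  0.16220559 -0.49632837] 0.4178076904561051
finger 82 [[ 550.2 -130.     5. ]
 [ 550.7 -128.6    5. ]
 [ 557.1 -122.9    5.3]
 [ 564.  -106.1   13.8]
 [ 585.4  -93.1   50.7]]
```

Emit:
{"name": "arm_command", "arguments": {"deltas": [{"dx": 0, "dy": 0, "dz": -0.003, "yaw": 0}, {"dx": 0, "dy": 0, "dz": -0.002, "yaw": 0}, {"dx": 0, "dy": 0, "dz": 0, "yaw": 0}]}}

```text
t: 8.4
eef_pos: [570.8, -78.9, -12.2]
tcp_rot: [3.141, -0.0, -3.083]
ft_force: [0.1, 0.7, 0.2]
opening: 0.418
grip_force: 0.0
```

Emit:
{"name": "arm_command", "arguments": {"deltas": [{"dx": 0, "dy": 0, "dz": -0.001, "yaw": 0}, {"dx": 0, "dy": 0, "dz": 0, "yaw": 0}]}}

```text
t: 8.6
eef_pos: [570.9, -79.0, -13.1]
tcp_rot: [3.142, 0.0, -3.083]
ft_force: [-0.0, -1.1, -0.3]
opening: 0.424
grip_force: 0.0
```

Emit:
{"name": "arm_command", "arguments": {"deltas": [{"dx": 0, "dy": 0, "dz": 0, "yaw": 0}, {"dx": 0, "dy": 0, "dz": 0, "yaw": 0}, {"dx": 0, "dy": 0, "dz": 0, "yaw": 0}, {"dx": 0, "dy": 0, "dz": 0, "yaw": 0}, {"dx": 0, "dy": 0, "dz": 0, "yaw": 0}, {"dx": 0, "dy": 0, "dz": 0, "yaw": 0}, {"dx": 0, "dy": 0, "dz": 0, "yaw": 0}], "gripper": 0}}

```text
t: 9.3
eef_pos: [570.9, -79.0, -13.1]
tcp_rot: [3.142, 0.0, -3.083]
ft_force: [-0.2, -0.6, -0.4]
opening: 0.116
grip_force: 30.0
```

Gripped: opening 11 mm at 30 N. Now I'll drag it straight out.

Emit:
{"name": "arm_command", "arguments": {"deltas": [{"dx": -0.003, "dy": -0.0002, "dz": 0, "yaw": 0}, {"dx": -0.007, "dy": -0.0004, "dz": 0, "yaw": 0}, {"dx": -0.015, "dy": -0.0009, "dz": 0, "yaw": 0}, {"dx": -0.02, "dy": -0.0012, "dz": 0, "yaw": 0}, {"dx": -0.02, "dy": -0.0012, "dz": 0, "yaw": 0}, {"dx": -0.02, "dy": -0.0012, "dz": 0, "yaw": 0}, {"dx": -0.02, "dy": -0.0012, "dz": 0, "yaw": 0}, {"dx": -0.01, "dy": -0.0006, "dz": 0, "yaw": 0}, {"dx": -0.005, "dy": -0.0003, "dz": 0, "yaw": 0}, {"dx": 0, "dy": 0, "dz": 0, "yaw": 0}]}}

```text
t: 10.3
eef_pos: [450.8, -86.3, -13.1]
tcp_rot: [3.142, 0.0, -3.084]
ft_force: [0.1, 0.3, 0.3]
opening: 0.112
grip_force: 30.0
```

Emit:
{"name": "arm_command", "arguments": {"deltas": [{"dx": 0, "dy": 0, "dz": 0, "yaw": -3}, {"dx": 0, "dy": 0, "dz": 0, "yaw": -6}, {"dx": 0, "dy": 0, "dz": 0, "yaw": -7}, {"dx": 0, "dy": 0, "dz": 0, "yaw": -7}, {"dx": 0, "dy": 0, "dz": 0, "yaw": -7}, {"dx": 0.003, "dy": 0.002, "dz": 0, "yaw": -7}, {"dx": 0.006, "dy": 0.004, "dz": 0, "yaw": -7}, {"dx": 0.007, "dy": 0.004, "dz": 0, "yaw": -7}, {"dx": 0.007, "dy": 0.004, "dz": 0, "yaw": -7}, {"dx": 0.007, "dy": 0.004, "dz": 0, "yaw": -7}, {"dx": 0.006, "dy": 0.004, "dz": 0, "yaw": -7}, {"dx": 0.005, "dy": 0.003, "dz": 0, "yaw": -7}, {"dx": 0.003, "dy": 0.001, "dz": 0, "yaw": -5}, {"dx": 0, "dy": 0, "dz": 0, "yaw": 0}, {"dx": 0, "dy": 0, "dz": 0, "yaw": 0}]}}

```text
t: 11.8
eef_pos: [495.4, -60.1, -13.1]
tcp_rot: [3.141, 0.0, 1.737]
ft_force: [-0.1, 0.3, 1.6]
opening: 0.117
grip_force: 30.0
```

Emit:
{"name": "arm_command", "arguments": {"deltas": [{"dx": 0, "dy": 0, "dz": 0, "yaw": 0}, {"dx": 0, "dy": 0, "dz": 0, "yaw": 0}, {"dx": 0, "dy": 0, "dz": 0, "yaw": 0}, {"dx": 0, "dy": 0, "dz": 0, "yaw": 0}, {"dx": 0, "dy": 0, "dz": 0, "yaw": 0}, {"dx": 0, "dy": 0, "dz": 0.03, "yaw": 0}, {"dx": 0, "dy": 0, "dz": 0.04, "yaw": 0}, {"dx": 0, "dy": 0, "dz": 0.04, "yaw": 0}, {"dx": 0, "dy": 0, "dz": 0.03, "yaw": 0}, {"dx": 0, "dy": 0, "dz": 0.01, "yaw": 0}, {"dx": 0, "dy": 0, "dz": 0, "yaw": 0}], "gripper": 0.04}}

```text
t: 12.9
eef_pos: [495.2, -60.3, 137.7]
tcp_rot: [3.139, 0.001, 1.734]
ft_force: [0.7, 0.2, -0.2]
opening: 0.419
grip_force: 0.0
```

```bash
python3 - <<'E'
from h import *
s=state();print(s["t"],s["eef_pos"],s["tcp_rot"],s["opening"])
c=read_camera("side");np.savez("s7.npz",**c);P=cloud(c);x,y,z=P[...,0],P[...,1],P[...,2]
m=((x>440)&(x<590)&(y>-230)&(y<-30)&(z>9)&(z<24)).astype(np.uint8)
n,l,st,_=cv2.connectedComponentsWithStats(m)
for k in np.argsort(-st[1:,4])[:2]+1:
    q=P[l==k]; mu,v=cv2.PCACompute(q[:,:2].astype(np.float32),None); t=(q[:,:2]-mu)@v[0]
    print(len(q),mu,v[0],np.degrees(np.arctan2(v[0,1],v[0,0])),t.min(),t.max(),mu+t.min()*v[0],mu+t.max()*v[0],np.median(q[:,2]))
w=read_camera("wrist");np.savez("w7.npz",**w)
t=read_camera("top");np.savez("t7.npz",**t)
a=cv2.resize(c["color"][200:400,250:500],(500,400)); b=cv2.resize(w["color"],(300,225))
o=np.zeros((400,800,3),np.uint8);o[:,:500]=a;o[:225,500:]=b;cv2.imwrite("pics/c7.png",o[:,:,::-1])
E
```

```text
12.9 [495.20935422 -60.25189361 137.69381778] [3.13939242e+00 9.60506743e-04 1.73378243e+00] 0.4194218398242146
437 [[ 507.05905 -131.82141]] [-0.16311724  0.98660666] 99.38788 -81.55921466974112 80.95689085033644 [[ 520.3627659  -212.28827531]] [[493.85358653 -51.94880365]] 13.875892075826869
52 [[ 443.9777  -208.52452]] [-0.15642385  0.9876901 ] 98.99938 -21.402044638338403 26.56256756613939 [[ 447.32548191 -229.66310829]] [[ 439.82267252 -182.28893609]] 13.528242785751218
```

View pics/c7.png

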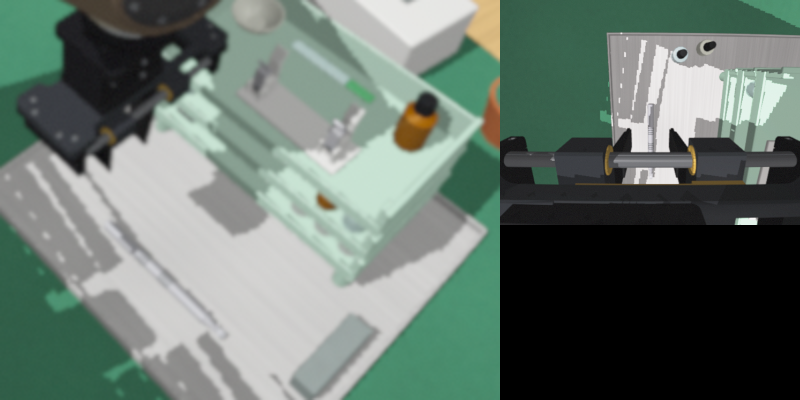

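The pusher lies flat on the strip, along the tiers and clear of them, with the clip in view. I'll measure the clip from the side and top range data and the tine pixels.

```bash
python3 - <<'E'
from h import *
yaw=np.radians(9.4); ex=np.array([np.cos(yaw),np.sin(yaw)]); ey=np.array([-ex[1],ex[0]])
ref=np.array([674.,-112.])
for n in("side0","s7","top0"):
    c=dict(np.load(n+".npz"));P=cloud(c);x,y,z=P[...,0],P[...,1],P[...,2]
    d=P[...,:2]-ref; a=d@ex; b=d@ey
    fl=np.nanmedian(z[(abs(z-127)<6)&(abs(b)<100)&(a>-40)&(a<60)]); 
    rim=(z>150)&(z<175)&(a>-90)&(a<110)&(abs(b)<170)
    print(n,"floor",fl)
    # side/back walls for yaw & centre
    back=P[(z>150)&(a>50)&(a<115)&(abs(b)<60)&(z<172)]
    if len(back)>20: f=np.polyfit(back[:,1],back[:,0],1); print(" backwall yaw",np.degrees(np.arctan(-f[0])),"x at y=-112",np.polyval(f,-112), len(back))
    m=((z>fl+14)&(z<fl+80)&(abs(a)<30)&(abs(b)<75)).astype(np.uint8)
    k,l,st,_=cv2.connectedComponentsWithStats(m)
    for i in range(1,k):
        if st[i,4]<8: continue
        s=l==i; q=np.c_[a[s],b[s],z[s]]; print("  blob",st[i].tolist(),"a",np.percentile(q[:,0],[2,50,98]).round(1),"b",np.percentile(q[:,1],[2,50,98]).round(1),"z",np.percentile(q[:,2],[2,98]).round(1))
    m=(z>fl+3)&(z<fl+9)&(abs(a)<45)&(abs(b)<80)
    white=(c["color"].astype(int).max(2)-c["color"].min(2)<16)
    q=P[(abs(z-fl)<12)&white&(abs(a)<40)&(abs(b)<85)]
    if len(q)>30: print("  plate",cv2.minAreaRect(q[:,:2].astype(np.float32)),q[:,2].mean(), len(q))
E
```

```text
side0 floor 127.06559248107851
 backwall yaw 9.350796372893761 x at y=-112 779.4540082704912 375
  blob [373, 223, 21, 26, 236] a [-13.8   3.3  17.8] b [39.8 45.3 54.8] z [142.5 186.6]
  blob [408, 251, 25, 29, 279] a [-17.5  -5.9  15.7] b [-53.1 -46.1 -35.8] z [143.  187.6]
  plate ((681.5786743164062, -102.89485168457031), (59.591217041015625, 140.4320526123047), 6.580245494842529) 131.47487732227302 1002
s7 floor 127.02825630374201
 backwall yaw 9.364273183586695 x at y=-112 779.4953642098868 382
  blob [373, 223, 21, 27, 236] a [-13.7   3.2  17.6] b [39.8 45.  54.7] z [142.5 187.1]
  blob [408, 251, 25, 29, 282] a [-17.3  -6.6  15.9] b [-52.9 -46.2 -35.5] z [142.8 187.5]
  plate ((681.6478881835938, -103.30245208740234), (60.249359130859375, 138.64788818359375), 7.242230415344238) 131.39309018345358 1016
top0 floor 127.73949731329498
 backwall yaw 9.490561059882296 x at y=-112 777.5358322992563 144
  blob [397, 157, 14, 19, 159] a [-16.9  -2.7  13.8] b [-50.7 -40.4 -33.6] z [143.6 188.3]
  blob [359, 162, 12, 19, 146] a [-13.6   2.3  19.5] b [39.5 49.6 56.6] z [144.  188.8]
  plate ((677.1210327148438, -116.22081756591797), (50.041324615478516, 138.82452392578125), 7.014941215515137) 131.9994069522087 770
```

The clip is turned about 2° from the tiers, giving a yaw of about 7.1°. I'll get the slot profile at each fork.

```bash
python3 - <<'E'
from h import *
yaw=np.radians(7.1); ex=np.array([np.cos(yaw),np.sin(yaw)]); ey=np.array([-ex[1],ex[0]])
ref=np.array([674.,-112.])
for n in("s7","top0"):
    c=dict(np.load(n+".npz"));P=cloud(c);z=P[...,2]
    hsv=cv2.cvtColor(c["color"],cv2.COLOR_RGB2HSV)
    d=P[...,:2]-ref; a=d@ex; b=d@ey
    for s in(1,-1):
        m=(abs(b-s*46)<16)&(abs(a)<32)&(z>136)
        print(n,"fork",s,m.sum(),"b:",np.percentile(b[m],[3,97]).round(1))
        for lo in range(136,192,4):
            k=m&(z>=lo)&(z<lo+4)
            if k.sum(): print("  z",lo,"n",k.sum(),"a hist(-28..28 by 4):",np.histogram(a[k],bins=np.arange(-28,29,4))[0].tolist(),"b",np.percentile(b[k],[5,95]).round(0).tolist(),"V",int(np.median(hsv[...,2][k])))
    # plate in this frame
    white=(c["color"].astype(int).max(2)-c["color"].min(2)<16)
    k=(abs(z-132)<4)&white&(abs(a)<45)&(abs(b)<85); print(" plate a",np.percentile(a[k],[1,50,99]).round(1),"b",np.percentile(b[k],[1,50,99]).round(1),"z",z[k].mean())
    for lo in range(-80,81,20):
        kk=k&(b>lo)&(b<lo+20)
        if kk.sum()>5: print("   b",lo,np.percentile(a[kk],[2,98]).round(1))
E
```

```text
s7 fork 1 253 b: [39.7 54.4]
  z 136 n 15 a hist(-28..28 by 4): [0, 0, 0, 3, 4, 1, 1, 3, 1, 1, 1, 0, 0, 0] b [40.0, 54.0] V 155
  z 140 n 13 a hist(-28..28 by 4): [0, 0, 1, 6, 2, 0, 0, 1, 1, 1, 1, 0, 0, 0] b [39.0, 54.0] V 150
  z 144 n 17 a hist(-28..28 by 4): [0, 0, 0, 7, 6, 0, 2, 0, 2, 0, 0, 0, 0, 0] b [40.0, 54.0] V 146
  z 148 n 24 a hist(-28..28 by 4): [0, 0, 2, 7, 8, 0, 1, 2, 1, 3, 0, 0, 0, 0] b [39.0, 55.0] V 151
  z 152 n 28 a hist(-28..28 by 4): [0, 0, 1, 5, 5, 1, 3, 6, 4, 3, 0, 0, 0, 0] b [40.0, 50.0] V 150
  z 156 n 18 a hist(-28..28 by 4): [0, 0, 0, 3, 6, 1, 0, 0, 3, 4, 1, 0, 0, 0] b [41.0, 51.0] V 129
  z 160 n 14 a hist(-28..28 by 4): [0, 0, 0, 2, 4, 0, 0, 0, 3, 5, 0, 0, 0, 0] b [42.0, 53.0] V 124
  z 164 n 16 a hist(-28..28 by 4): [0, 0, 0, 4, 3, 1, 0, 0, 4, 4, 0, 0, 0, 0] b [42.0, 51.0] V 127
  z 168 n 30 a hist(-28..28 by 4): [0, 0, 0, 3, 8, 6, 1, 0, 6, 5, 1, 0, 0, 0] b [41.0, 52.0] V 127
  z 172 n 18 a hist(-28..28 by 4): [0, 0, 0, 0, 3, 3, 0, 0, 5, 6, 1, 0, 0, 0] b [41.0, 52.0] V 135
  z 176 n 20 a hist(-28..28 by 4): [0, 0, 0, 0, 1, 1, 0, 0, 0, 14, 4, 0, 0, 0] b 
[... 4422 characters left out ...]
 2, 0, 1, 3, 0, 0, 0, 0] b [-47.0, -37.0] V 145
  z 176 n 16 a hist(-28..28 by 4): [0, 0, 0, 0, 1, 3, 2, 0, 4, 6, 0, 0, 0, 0] b [-49.0, -39.0] V 180
  z 180 n 14 a hist(-28..28 by 4): [0, 0, 0, 0, 1, 5, 0, 0, 0, 6, 2, 0, 0, 0] b [-49.0, -37.0] V 179
  z 184 n 21 a hist(-28..28 by 4): [0, 0, 0, 4, 5, 1, 0, 0, 0, 1, 8, 2, 0, 0] b [-50.0, -38.0] V 187
  z 188 n 6 a hist(-28..28 by 4): [0, 0, 0, 1, 1, 0, 0, 0, 0, 0, 4, 0, 0, 0] b [-48.0, -40.0] V 204
 plate a [-21.9   0.   23.1] b [-59.7   0.7  64. ] z 132.2091690212437
   b -80 [-17.8  24.6]
   b -60 [-22.4  23.8]
   b -40 [-21.7  22.6]
   b -20 [-21.3  21.8]
   b 0 [-20.6  21.6]
   b 20 [-20.7  21.7]
   b 40 [-20.7  22.7]
   b 60 [-20.7  20.9]
```

Emit:
{"name": "arm_command", "arguments": {"deltas": [{"dx": 0.002, "dy": -0.01, "dz": 0, "yaw": 0}, {"dx": 0.003, "dy": -0.02, "dz": 0, "yaw": 0}, {"dx": 0.003, "dy": -0.02, "dz": 0, "yaw": 0}, {"dx": 0.002, "dy": -0.01, "dz": -0.02, "yaw": 0}, {"dx": 0, "dy": 0, "dz": -0.03, "yaw": 0}, {"dx": 0, "dy": 0, "dz": -0.035, "yaw": 0}, {"dx": 0, "dy": 0, "dz": -0.03, "yaw": 0}, {"dx": 0, "dy": 0, "dz": -0.02, "yaw": 0}, {"dx": 0, "dy": 0, "dz": -0.01, "yaw": 0}, {"dx": 0, "dy": 0, "dz": -0.005, "yaw": 0}, {"dx": 0, "dy": 0, "dz": -0.002, "yaw": 0}, {"dx": 0, "dy": 0, "dz": 0, "yaw": 0}]}}

```text
t: 14.25
eef_pos: [505.1, -120.4, -14.7]
tcp_rot: [3.141, 0.0, 1.734]
ft_force: [0.1, -0.0, -0.2]
opening: 0.421
grip_force: 0.0
```

Emit:
{"name": "arm_command", "arguments": {"deltas": [{"dx": 0, "dy": 0, "dz": -0.001, "yaw": 0}, {"dx": 0, "dy": 0, "dz": 0, "yaw": 0}]}}

```text
t: 14.45
eef_pos: [505.1, -120.3, -15.6]
tcp_rot: [3.141, 0.001, 1.734]
ft_force: [-0.3, 0.1, 0.4]
opening: 0.42
grip_force: 0.0
```

Emit:
{"name": "arm_command", "arguments": {"deltas": [{"dx": 0, "dy": 0, "dz": 0, "yaw": 0}, {"dx": 0, "dy": 0, "dz": 0, "yaw": 0}, {"dx": 0, "dy": 0, "dz": 0, "yaw": 0}, {"dx": 0, "dy": 0, "dz": 0, "yaw": 0}, {"dx": 0, "dy": 0, "dz": 0, "yaw": 0}, {"dx": 0, "dy": 0, "dz": 0, "yaw": 0}, {"dx": 0, "dy": 0, "dz": 0, "yaw": 0}], "gripper": 0}}

```text
t: 15.15
eef_pos: [504.9, -120.2, -16.1]
tcp_rot: [3.141, 0.0, 1.734]
ft_force: [-0.3, 0.3, 0.4]
opening: 0.118
grip_force: 30.0
```

Gripped at the middle. I'll lift, carry the rod over the clip and check its pose there.

Emit:
{"name": "arm_command", "arguments": {"deltas": [{"dx": 0, "dy": 0, "dz": 0.01, "yaw": 0}, {"dx": 0, "dy": 0, "dz": 0.025, "yaw": 0}, {"dx": 0, "dy": 0, "dz": 0.035, "yaw": 0}, {"dx": 0, "dy": 0, "dz": 0.035, "yaw": 0}, {"dx": 0, "dy": 0, "dz": 0.035, "yaw": 0}, {"dx": 0, "dy": 0, "dz": 0.035, "yaw": 0}, {"dx": 0, "dy": 0, "dz": 0.02, "yaw": -0.5}, {"dx": 0.01, "dy": 0.001, "dz": 0.007, "yaw": -0.5}, {"dx": 0.02, "dy": 0.001, "dz": 0, "yaw": -0.5}, {"dx": 0.03, "dy": 0.0015, "dz": 0, "yaw": -0.6}, {"dx": 0.03, "dy": 0.0015, "dz": 0, "yaw": 0}, {"dx": 0.03, "dy": 0.0015, "dz": 0, "yaw": 0}, {"dx": 0.025, "dy": 0.0015, "dz": 0, "yaw": 0}, {"dx": 0.018, "dy": 0.001, "dz": 0, "yaw": 0}, {"dx": 0.007, "dy": 0.0003, "dz": 0, "yaw": 0}, {"dx": 0, "dy": 0, "dz": 0, "yaw": 0}, {"dx": 0, "dy": 0, "dz": 0, "yaw": 0}]}}

```text
t: 16.85
eef_pos: [674.0, -110.8, 186.1]
tcp_rot: [-3.141, -0.0, 1.697]
ft_force: [0.3, 0.2, -1.0]
opening: 0.113
grip_force: 30.0
```

```bash
cat > look.py <<'E'
from h import *
s=state();print(s["t"],s["eef_pos"].round(1),s["tcp_rot"].round(4),s["opening"],s["ft_force"].round(1))
yaw=np.radians(7.2); ex=np.array([np.cos(yaw),np.sin(yaw)]); ey=np.array([-ex[1],ex[0]]); ref=np.array([675.1,-110.9])
for n in("side","top"):
    c=read_camera(n);P=cloud(c);z=P[...,2];d=P[...,:2]-ref;a=d@ex;b=d@ey
    E=s["eef_pos"][2]+24.8
    for nm,lo,hi in(("blade end",-100,-56),("right",-38,-18),("left",18,38),("butt",55,85)):
        m=(b>lo)&(b<hi)&(abs(a)<14)&(z>146)&(z<225); m&=c["color"].max(2)>60
        if m.sum()>5: print(n,nm,m.sum(),"a",np.percentile(a[m],[5,50,95]).round(1),"b",b[m].min().round(1),b[m].max().round(1),"z",np.percentile(z[m],[5,50,95]).round(1))
print("expected axis z",E)
E
python3 look.py
```

```text
16.85 [ 674.  -110.8  186.1] [-3.1412e+00 -1.0000e-04  1.6970e+00] 0.11331759394329327 [ 0.3  0.2 -1. ]
side blade end 119 a [-5.5 -2.1  3.1] b -93.8 -56.1 z [210.6 214.4 218.1]
side right 78 a [-6.3 -3.5  2.3] b -37.9 -18.1 z [210.  216.3 218.9]
top left 51 a [-6.6 -1.8  3.5] b 18.4 37.9 z [214.1 217.7 220.5]
top butt 45 a [-8.6 -2.   3.9] b 55.5 69.3 z [165.5 216.6 219.3]
expected axis z 210.85670818097236
```

Emit:
{"name": "arm_command", "arguments": {"deltas": [{"dx": 0.001, "dy": 0, "dz": -0.006, "yaw": 0}, {"dx": 0, "dy": 0, "dz": -0.01, "yaw": 0}, {"dx": 0, "dy": 0, "dz": -0.008, "yaw": 0}, {"dx": 0, "dy": 0, "dz": -0.004, "yaw": 0}, {"dx": 0, "dy": 0, "dz": -0.002, "yaw": 0}, {"dx": 0, "dy": 0, "dz": -0.002, "yaw": 0}, {"dx": 0, "dy": 0, "dz": 0, "yaw": 0}]}}

```text
t: 17.65
eef_pos: [675.8, -110.9, 153.7]
tcp_rot: [3.142, -0.0, 1.697]
ft_force: [-0.5, -0.2, 0.9]
opening: 0.12
grip_force: 30.0
```

Emit:
{"name": "arm_command", "arguments": {"deltas": [{"dx": 0, "dy": 0, "dz": -0.002, "yaw": 0}, {"dx": 0, "dy": 0, "dz": -0.002, "yaw": 0}, {"dx": 0, "dy": 0, "dz": 0, "yaw": 0}]}}

```text
t: 17.95
eef_pos: [676.3, -110.9, 150.2]
tcp_rot: [3.14, 0.0, 1.697]
ft_force: [1.4, 0.7, 1.2]
opening: 0.117
grip_force: 30.0
```

Emit:
{"name": "arm_command", "arguments": {"deltas": [{"dx": 0, "dy": 0, "dz": -0.002, "yaw": 0}, {"dx": 0, "dy": 0, "dz": -0.001, "yaw": 0}, {"dx": 0, "dy": 0, "dz": 0, "yaw": 0}]}}

```text
t: 18.25
eef_pos: [676.3, -111.0, 149.2]
tcp_rot: [3.139, 0.001, 1.697]
ft_force: [-3.8, 1.0, 16.3]
opening: 0.12
grip_force: 30.0
```

Emit:
{"name": "arm_command", "arguments": {"deltas": [{"dx": 0, "dy": 0, "dz": -0.002, "yaw": 0}, {"dx": 0, "dy": 0, "dz": -0.001, "yaw": 0}, {"dx": 0, "dy": 0, "dz": 0, "yaw": 0}]}}

```text
t: 18.55
eef_pos: [676.1, -111.1, 144.7]
tcp_rot: [3.14, 0.001, 1.697]
ft_force: [0.2, -0.5, 4.4]
opening: 0.119
grip_force: 30.0
```

Emit:
{"name": "arm_command", "arguments": {"deltas": [{"dx": 0, "dy": 0, "dz": -0.002, "yaw": 0}, {"dx": 0, "dy": 0, "dz": -0.002, "yaw": 0}, {"dx": 0, "dy": 0, "dz": 0, "yaw": 0}]}}

```text
t: 18.85
eef_pos: [675.9, -110.8, 139.2]
tcp_rot: [3.142, -0.0, 1.697]
ft_force: [3.3, -0.8, -1.4]
opening: 0.12
grip_force: 30.0
```

Emit:
{"name": "arm_command", "arguments": {"deltas": [{"dx": 0, "dy": 0, "dz": -0.002, "yaw": 0}, {"dx": 0, "dy": 0, "dz": -0.001, "yaw": 0}, {"dx": 0, "dy": 0, "dz": 0, "yaw": 0}]}}

```text
t: 19.15
eef_pos: [675.6, -110.8, 136.2]
tcp_rot: [-3.141, -0.0, 1.697]
ft_force: [2.6, 0.3, -4.6]
opening: 0.118
grip_force: 30.0
```

Emit:
{"name": "arm_command", "arguments": {"deltas": [{"dx": 0, "dy": 0, "dz": -0.001, "yaw": 0}, {"dx": 0, "dy": 0, "dz": -0.001, "yaw": 0}, {"dx": 0, "dy": 0, "dz": 0, "yaw": 0}]}}

```text
t: 19.45
eef_pos: [675.7, -110.9, 135.0]
tcp_rot: [-3.141, -0.0, 1.697]
ft_force: [-0.4, 0.6, -0.4]
opening: 0.113
grip_force: 30.0
```

Emit:
{"name": "arm_command", "arguments": {"deltas": [{"dx": 0, "dy": 0, "dz": -0.001, "yaw": 0}, {"dx": 0, "dy": 0, "dz": 0, "yaw": 0}]}}

```text
t: 19.65
eef_pos: [675.8, -110.9, 134.8]
tcp_rot: [3.141, 0.0, 1.697]
ft_force: [-2.3, 0.0, 7.0]
opening: 0.118
grip_force: 30.0
```

```bash
python3 look.py
```

```text
19.65 [ 675.8 -110.9  134.8] [3.141e+00 3.000e-04 1.697e+00] 0.11758416716136834 [-2.3  0.   7. ]
side blade end 107 a [-3.7 -0.9  4.8] b -94.6 -56.5 z [159.5 163.  167. ]
side right 61 a [-4.9 -1.6  5.1] b -37.7 -18.6 z [155.3 164.7 167.4]
top left 44 a [-4.6  0.3  5.6] b 18.7 37.8 z [161.9 166.3 168.6]
top butt 38 a [-5.1 -0.4  5.7] b 55.3 69.1 z [159.  165.7 168.9]
expected axis z 159.60654673891912
```

The rod bottoms out with 7 N at the expected height. I'll release, rise and check.

Emit:
{"name": "arm_command", "arguments": {"deltas": [{"dx": 0, "dy": 0, "dz": 0, "yaw": 0}, {"dx": 0, "dy": 0, "dz": 0, "yaw": 0}, {"dx": 0, "dy": 0, "dz": 0, "yaw": 0}, {"dx": 0, "dy": 0, "dz": 0, "yaw": 0}, {"dx": 0, "dy": 0, "dz": 0, "yaw": 0}, {"dx": 0, "dy": 0, "dz": 0.005, "yaw": 0}, {"dx": 0, "dy": 0, "dz": 0.02, "yaw": 0}, {"dx": 0, "dy": 0, "dz": 0.035, "yaw": 0}, {"dx": 0, "dy": 0, "dz": 0.035, "yaw": 0}, {"dx": 0, "dy": 0, "dz": 0.03, "yaw": 0}, {"dx": -0.03, "dy": 0, "dz": 0.01, "yaw": 0}, {"dx": -0.045, "dy": 0, "dz": 0, "yaw": 0}, {"dx": -0.045, "dy": 0, "dz": 0, "yaw": 0}, {"dx": -0.045, "dy": 0, "dz": 0, "yaw": 0}, {"dx": -0.03, "dy": 0, "dz": 0, "yaw": 0}, {"dx": 0, "dy": 0, "dz": 0, "yaw": 0}, {"dx": 0, "dy": 0, "dz": 0, "yaw": 0}], "gripper": 0.035}}

```text
t: 21.45
eef_pos: [481.1, -111.1, 269.8]
tcp_rot: [3.14, 0.001, 1.697]
ft_force: [0.5, 0.5, 0.1]
opening: 0.372
grip_force: 0.0
```

```bash
python3 look.py; python3 - <<'E'
from h import *
# jaws shut? compare jaw tops (a,z) with before; and others unmoved
yaw=np.radians(7.2); ex=np.array([np.cos(yaw),np.sin(yaw)]); ey=np.array([-ex[1],ex[0]]); ref=np.array([675.1,-110.9])
for n,c in(("before",dict(np.load("s7.npz"))),("now",read_camera("side"))):
    P=cloud(c);z=P[...,2];d=P[...,:2]-ref;a=d@ex;b=d@ey
    for s in(1,-1):
        for lo,hi in((164,174),(178,190)):
            m=(abs(b-s*46)<10)&(a>-30)&(a<2)&(z>lo)&(z<hi); print(n,s,lo,m.sum(),np.percentile(a[m],[10,50,90]).round(1))
i0=dict(np.load("side0.npz"))["color"];c=read_camera("side")["color"]
df=cv2.absdiff(i0,c).max(2)>40; df[:, :250]=0
for k in cv2.connectedComponentsWithStats(df.astype(np.uint8))[2][1:]:
    if k[4]>25: print("changed",k)
E
```

```text
21.45 [ 481.1 -111.1  269.8] [3.1398e+00 9.0000e-04 1.6965e+00] 0.3716867193502249 [0.5 0.5 0.1]
side blade end 109 a [-3.5 -0.1  4.7] b -93.6 -56.6 z [159.2 162.9 167.2]
side right 62 a [-4.6 -2.2  4.8] b -37.3 -18.7 z [157.9 164.9 167.1]
side left 59 a [-5.4 -1.8  4.1] b 18.5 37.8 z [159.9 165.1 167.4]
side butt 31 a [-4.1 -1.7  4.2] b 56.4 68.0 z [159.4 163.5 166.5]
top blade end 62 a [-5.  -1.1  3.1] b -95.3 -56.8 z [161.4 164.4 168.2]
top right 60 a [-9.3  0.1 10.5] b -38.0 -18.4 z [149.2 165.6 174.8]
top left 44 a [-4.8  0.1  5.4] b 18.6 37.4 z [161.  165.6 168.4]
top butt 41 a [-10.1  -0.6   5.6] b 55.2 69.3 z [153.6 165.  168.4]
expected axis z 294.58682510953514
before 1 164 31 [-14.2 -11.5  -6.3]
before 1 178 12 [-15.5 -13.4 -12.3]
before -1 164 45 [-13.2 -11.2  -5.4]
before -1 178 16 [-13.8 -12.3 -10.3]
now 1 164 42 [-13.9  -9.3  -1.5]
now 1 178 12 [-14.2 -13.3 -11.9]
now -1 164 52 [-12.8 -10.2  -0.6]
now -1 178 14 [-13.4 -12.1 -10.7]
changed [  250     0   240   311 29046]
changed [333  60  26  10 136]
changed [ 250  150   43   94 2643]
changed [274 266  12  14 104]
changed [427 273   9  10  49]
changed [336 288  30  21 168]
```

The rod is level and seated at both forks, and the jaws are back at their shut angle. One quick check that the polish bottles and buffer haven't moved.

```bash
python3 - <<'E'
from h import *
for n,c in(("0",dict(np.load("top0.npz"))),("now",read_camera("top"))):
    P=cloud(c);z=P[...,2]
    for (u0,u1,v0,v1) in((297,311,208,222),(304,322,224,242),(422,446,190,228),(405,425,125,145),(318,342,136,160),(345,390,130,147)):
        p=c["color"][v0:v1,u0:u1].astype(int); print(n,(u0,v0),p.mean((0,1)).round(0), np.nanmax(z[v0:v1,u0:u1]).round(0))
E
```

```text
0 (297, 208) [162. 163. 163.] 59.0
0 (304, 224) [165. 167. 168.] 68.0
0 (422, 190) [145. 152. 151.] 35.0
0 (405, 125) [113. 108.  93.] 199.0
0 (318, 136) [187. 193. 187.] 154.0
0 (345, 130) [175. 197. 187.] 169.0
now (297, 208) [134. 135. 135.] 59.0
now (304, 224) [154. 157. 158.] 67.0
now (422, 190) [90. 96. 96.] 571.0
now (405, 125) [111. 105.  89.] 199.0
now (318, 136) [161. 167. 161.] 152.0
now (345, 130) [146. 167. 158.] 169.0
```

The bottles still stand at the same heights, and the differences in brightness are the arm's shadow. The force readings show no contact with anything else. Handing in.

```bash
python3 -c "
from cell import job_done;print(job_done())"
```

```text
the job is handed in; nothing more can be done
None
```

I dragged the pusher out, laid it flat clear of the tiers, re-gripped it by the middle and pressed it into the top-tier clip: measured level, centred and fully home with both jaws shut, handed in at about 22 s (two early grasps closed on nothing because the fingertips sat about 38 mm higher than described; nothing else appeared to move, though the arm hid the buffer in the final view).

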